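# Lock the ring show case

## Task

Push the clear lid of the ring show case down until it is fully shut. Then hold the red spring catch bar down with one fingertip while the other fingertip pushes the black bolt knob across to the right, until the bolt is fully home through its keeper bracket, and let the catch spring back up so that it locks the bolt. Only press and push: leave the tools, pot, pen and ring cones around the case where they are, and do not raise the lid any further.

Things in the scene. Friction and masses are not known exactly. Their poses are not given: they have to be found in the camera images.
- show_case: dark wood show case with a ring tray inside, 246 mm (x) by 316 mm (y), 66 mm tall to the top of its closed lid; stands firm and does not move. Origin: centre of its underside. Its +x points to the back (hinge side, away from the robot), +y to its left, z up; it is turned a little about z. A lock of steel and aluminium sits on the lid's front right part; a steel keeper bracket stands up on the outside of the right (-y) wall, to 90 mm above the table.
- lid (a joint): angle of the lid (rad): 0 = fully shut, grows as the front edge rises; starts ajar at 0.3 to 0.6. Its hinge line runs along the case's y at case x = +119 mm, z = 61 mm. It stays at the angle where it is left; about 2 to 5 N down on its front edge closes it.
- lid_front (a point): point on top of the lid's 30 mm wide wooden front rail, on the rail's mid-line, 15 mm behind the lid's front edge, in the free left half of the rail (a good place to push down); moves with the lid. With the lid shut it lies at case (-110, +70, 66) mm.
- bolt (a joint): travel of the bolt (m) along the case's -y, to the right: 0 = drawn back, 0.028 to 0.029 = home through the keeper (end stop at 0.029). It starts drawn back and stays where it is left; sliding takes about 2 N once the catch is held down. The catch's nose sits in a notch at travel 0 and drops into a second notch at 0.028 (1.5 mm play), so that the bolt cannot be slid unless the catch is held down.
- bolt_knob: black bolt knob; origin at the centre of its top: upright, 17 mm in diameter over its top 14 mm, on a 10 mm steel stem; moves with the bolt. Knob top 113 mm above the case's underside with the lid shut; below the stem the flat bolt bar and its saddles reach up to 83 mm. With the lid shut and the bolt drawn back it lies at case (-54.5, -85, 113) mm. On its left (+y) side the bolt is free for a fingertip over 35 mm (y = -76 to -41 mm), above 84 mm height.
- catch (a joint): angle of the spring catch (rad): 0 = up (its rest, nose in a notch), 0.30 = held fully down; the bolt is free from about 0.22. It rocks about an axis along the case's y, 20 mm in front of the bolt's axis and 84 mm above the case's underside. It springs up when released: about 2.5 N on the bar's middle line starts it, 6 N holds it fully down.
- thumb_bar: red ribbed bar of the catch, on the bolt's front side (towards the robot): 104 mm along the case's y, 40 mm front to back. Origin: centre of its upper face, 25 mm in front of the pivot axis; z out of the face. Lid shut: at case (-97.5, -62, 94) mm when up; held fully down it is level, face 87 mm above the case's underside, case x = -118 to -79, y = -114 to -10 mm. A fingertip may slide along it.
- pliers_red: red-handled pliers, 57x194x14 mm, lying right of the case; origin under the middle
- tweezers: steel tweezers, 13x136x8 mm, lying between the clipboard and the case; origin under the middle
- ring_cone_0: light wood ring cone, 32 mm wide, 72 mm tall, left of the case; origin under its centre
- ring_cone_3: dark wood ring cone, 32 mm wide, 72 mm tall, left of the case; origin under its centre
- mini_pot_1: small white pot with red lid, 40 mm wide, 34 mm tall, right of the case; origin under its centre
- pen_red: marker pen, 17x135x16 mm, lying on the clipboard at the left; origin under its middle

How it is judged:
By the outcome, as a careful person would: the job done as asked, in the order asked, and still so for the second after the job is handed in, with the robot touching nothing.
It also fails if it takes over 51 s, if anything falls off the work surface, if the arm or the gripper's body presses on something with over 40 N, if the wrist force passes 120 N, or if a joint passes its speed limit or range.

## Robot

A 7-joint arm with a two-finger parallel gripper is mounted at the origin on a cart in front of the work surface, level with it; the furniture and walls round the work are solid. World frame = base frame: x ahead of the robot, y to its left, z up, the work surface at z = 0. Lengths are in mm, angles in degrees, forces in N, time in s.
With the tool pointing down it reaches from about 425 to 1025 mm from the base axis. Payload 9.4 kg.
Tool frame: the origin (TCP) lies on the centre line of the jaws, within the pads' length; the fingertips stand 22 mm ahead of it and the grasp point (between the pads) lies 3 mm ahead of it (arm.tcp_to_tips is the distance from the TCP to the fingertips, in mm); z points along the fingers, y is the line along which they close (so a half turn about z gives the same grasp; the last joint's range is limited). The gripper opens to 93 mm and grips with 3 to 60 N. Pads are 15 mm wide; open, the fingers measure 128 mm over their backs; the gripper's body (75 mm by 188 mm) begins 65 mm behind the grasp point.
Start: joints at [60.808, 34.337, -0.143, 91.639, 0.103, 54.024, -4.572], TCP at [304.067, -658.155, 240.618] pointing down, gripper open.
Joint ranges: [-147.43, 147.43], [-19.82, 112.94], [-74.19, 73.91], [6.32, 146.72], [-59.91, 239.91], [6.04, 106.73], [-150.56, 150.56]. Speed limits (degrees/s): [127.2, 127.2, 172.46, 172.46, 180, 180, 180].

## Interface

Orientations are given as a 3x3 rotation matrix whose columns are the frame's x, y, z axes.
In Python, from bench import arm, imaging gives the robot as it stands.
- The arm moves only by the shell command python3 -m inch 'ROWS' [FORCE]. ROWS is JSON, a list of rows, each a list of 5 numbers: the opening, from -1 (shut) to 1 (fully open), so that 0 is half open, then the shift along the tool's x, y, z in mm, then the turn about the tool's z in rad. In form: [[claw, tx, ty, tz, yaw], ...]. A call has exactly 5 rows; each row shifts and turns the commanded pose from where the row before left it, along the tool's axes as they then stand; what a row does not reach is not made up. A row lasts 1/10 s, in which the tool goes at most 50 mm and 8.59 degrees, less where a joint would pass 70% of its speed; a pose out of reach is approached as far as the arm can. A call is refused whole if a number of a shift passes 50 or a number of a turn 0.15, either way. A call with a gripper value outside its range is refused whole. The fingers move at their own pace and stop on an object; FORCE is the grip in N (left out, the last holds). Time passes only in rows, so rows that do not move let the fingers close, or fill a call up. It gives the time, the measured TCP pose, the force, the opening and the grip force at its end, in the units of the state.
- arm.get_state(): the state, without advancing time (a new reading comes with each control period).
- imaging.get_image(name): name is "scene" or "top" or "wrist"; returns the picture (400x640x3 uint8, red, green, blue); there is no depth.
- imaging.calibration(name): a dict with "fx", "fy", "cx", "cy" (pixels), "dist" ([k1, k2, p1, p2, k3] as OpenCV has them; the pictures are not rectified), "R" (3x3) and "t" (3): a world point X has camera coordinates R X + t; the wrist camera has in their place "hand_eye" (4x4, takes a point from camera to tool coordinates, whose origin is the TCP and whose axes are the flange's). Camera axes: x right, y down, z forward; pixel columns grow to the right and rows downward; lengths in mm; the calibration is good to about 2 mm. A picture is of the moment at which its call begins: read the wrist's pose just before it. calibration takes no time and is no camera call.
- arm.finish_job(): hands the job in; it is judged then, once.
The state is a dict: "time": time; "joint_pos": joint angles; "joint_velocities": joint speeds; "joint_torque": joint torques, N m; "ee_pos": TCP position; "orientation": TCP orientation; "wrist_force": force on the tool from outside, world axes, zero at the start; "ft_torque": the same for the moment, N m; "gripper_width": opening from 0.0 (shut) to 1.0 (fully open); "grip_force": force on a finger pad.
Only numpy, scipy, OpenCV 4.12 (cv2) and the standard library are available. Lean on these libraries where they do the work, as an engineer would, in place of code of your own. Each camera call takes 0.05 s, during which the arm holds its last target. There are 200 camera calls.

## Working session

There is one attempt and no reset: what is moved stays moved. The work goes in short steps, Python scripts to look and compute and a shell command to move; the robot and the scene stay as the last step left them, time stands still between calls to the robot, and variables do not carry over. Pictures are saved under pics/ and viewed, at most 10 in all, crops included, and the job is handed in when it is done.

```bash
ls; mkdir -p pics; python3 - <<'E'
from bench import arm, imaging
import cv2, numpy as np
np.set_printoptions(precision=4,suppress=True)
s=arm.get_state(); print(s['time'],s['ee_pos'],np.array(s['orientation']),s['gripper_width'],arm.tcp_to_tips)
for n in ['scene','top']:
    im=imaging.get_image(n); cv2.imwrite(f'pics/{n}0.png',im[:,:,::-1])
    c=imaging.calibration(n); print(n,c)
print(imaging.calibration('wrist'))
E
```

```text
pics
0.0 [ 303.9036 -657.7566  239.7769] [[ 0.9078  0.4194 -0.0007]
 [ 0.4194 -0.9078  0.0013]
 [-0.0001 -0.0015 -1.    ]] 1.0018508074632677 22.0
scene {'fx': 441.53149789021904, 'fy': 441.53149789021904, 'cx': 318.278181897509, 'cy': 201.34108369499032, 'dist': array([-0.1082,  0.    ,  0.    ,  0.    ,  0.    ]), 'R': array([[-0.5905, -0.8067, -0.0237],
       [-0.3979,  0.3165, -0.8611],
       [ 0.7022, -0.499 , -0.5079]]), 't': array([349.186 , 283.4717, 825.2835])}
top {'fx': 503.5238130545917, 'fy': 503.5238130545917, 'cx': 313.72266984845714, 'cy': 199.9322479657212, 'dist': array([-0.1243,  0.    ,  0.    ,  0.    ,  0.    ]), 'R': array([[-0.0058, -1.    ,  0.0039],
       [-0.9909,  0.0052, -0.1349],
       [ 0.1348, -0.0046, -0.9909]]), 't': array([  19.4814,  508.0804, 1402.5821])}
{'fx': 340.59121138399604, 'fy': 340.59121138399604, 'cx': 314.4671534592786, 'cy': 197.92863701164183, 'dist': array([-0.0704,  0.    ,  0.    ,  0.    ,  0.    ]), 'hand_eye': array([[   0.0011,   -0.9622,   -0.2724,   76.6395],
       [   1.    ,    0.0011,    0.    ,   -0.3657],
       [   0.0003,   -0.2724,    0.9622, -144.8918],
       [   0.    ,    0.    ,    0.    ,    1.    ]])}
```

View pics/scene0.png

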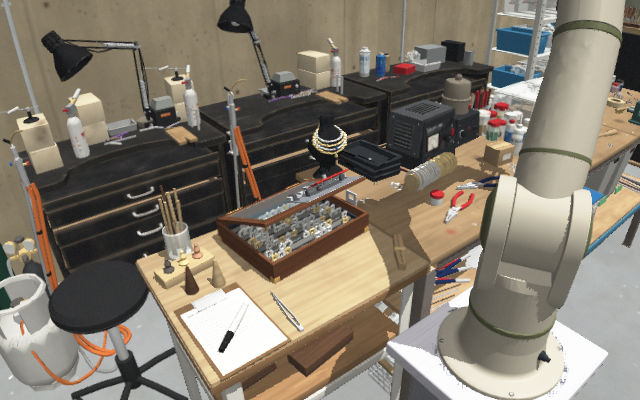

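View pics/top0.png

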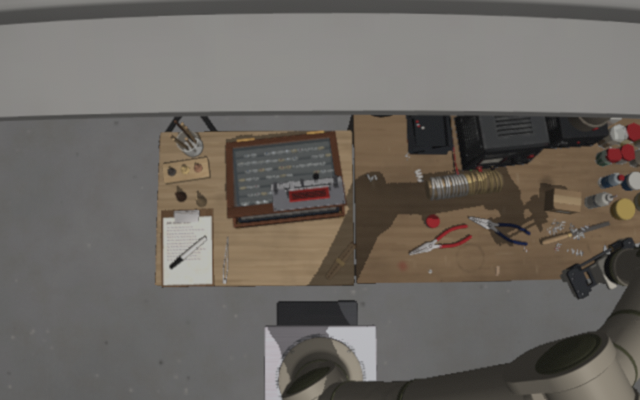

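The scene view shows the case at (295,230) with its lid ajar and the red bar near (325,182). The top view shows the case spanning (225..345,132..225), with the red bar at (308,194) and the knob at (316,177).

```bash
cat > h.py <<'E'
from bench import arm, imaging
import cv2, numpy as np
np.set_printoptions(precision=2,suppress=True)
def ray(n,uv,st=None):
    c=imaging.calibration(n); K=np.array([[c['fx'],0,c['cx']],[0,c['fy'],c['cy']],[0,0,1.]])
    p=cv2.undistortPoints(np.array([[uv]],float),K,np.array(c['dist']))[0,0]; d=np.array([*p,1.])
    if n=='wrist':
        H=np.array(c['hand_eye']); R=np.array(st['orientation']); 
        return R@H[:3,3]+np.array(st['ee_pos']), R@H[:3,:3]@d
    R=np.array(c['R']); return -R.T@np.array(c['t']), R.T@d
def plane(r,z): o,d=r; return o+d*(z-o[2])/d[2]
def tri(rs):
    A=np.zeros((3,3)); b=np.zeros(3)
    for o,d in rs:
        d=d/np.linalg.norm(d); P=np.eye(3)-np.outer(d,d); A+=P; b+=P@o
    x=np.linalg.solve(A,b); return x,[np.linalg.norm(np.cross(x-o,d/np.linalg.norm(d))) for o,d in rs]
def red(im):
    h=cv2.cvtColor(im,cv2.COLOR_RGB2HSV)
    return ((h[...,0]<8)|(h[...,0]>172))&(h[...,1]>150)&(h[...,2]>60)
E
python3 - <<'E'
import cv2
a=cv2.imread('pics/top0.png')[120:235,215:375]; cv2.imwrite('pics/topc.png',cv2.resize(a,None,fx=5,fy=5,interpolation=cv2.INTER_CUBIC))
a=cv2.imread('pics/scene0.png')[155:285,205:385]; cv2.imwrite('pics/scenec.png',cv2.resize(a,None,fx=4,fy=4,interpolation=cv2.INTER_CUBIC))
E
```

```text
(no output)
```

View pics/topc.png

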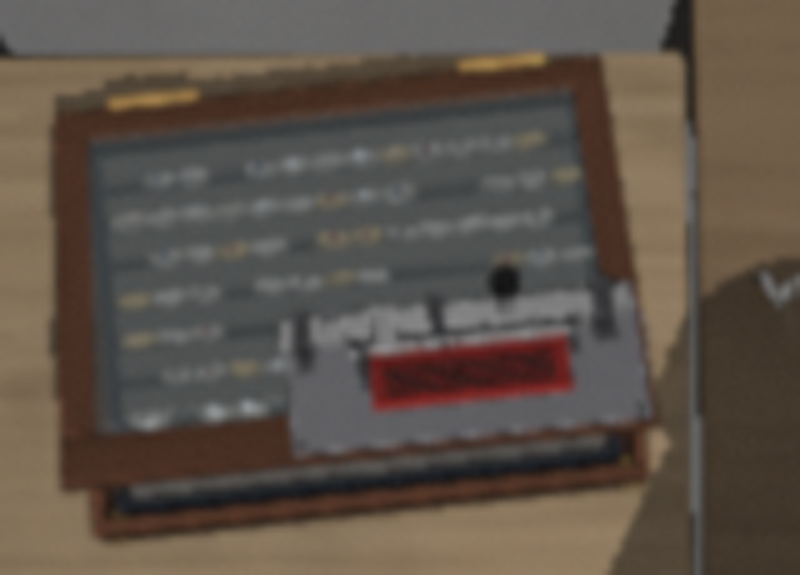

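View pics/scenec.png

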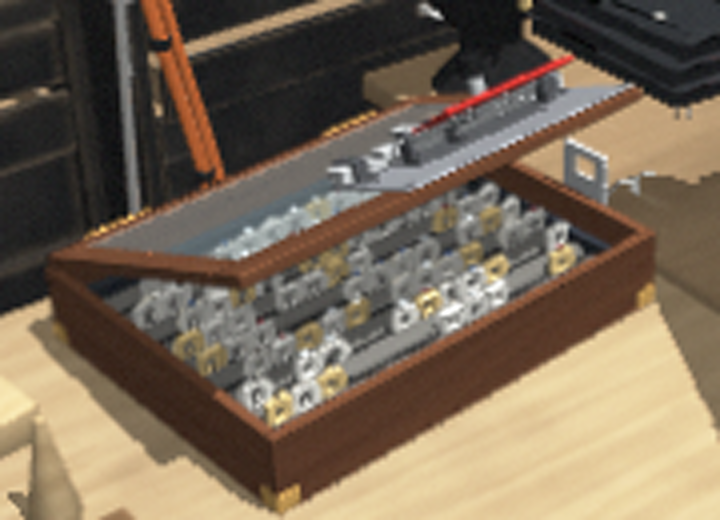

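Top crop: case front-left rim at (234.4,228), front-right at (344.6,216), lid front-left corner at (227.4,218) and the knob at (316,176). Scene crop: the same rim corners are at (274.5,264) and (369,214), the base corner at (276,283), and the lid corner at (266,226).

```bash
python3 - <<'E'
from h import *
T={'FL':((234.4,228),(274.5,263.7)),'FR':((344.6,216),(368.8,213.7)),'lidFL':((227.4,218),(265.7,226))}
W={}
for k,(a,b) in T.items(): 
    W[k],e=tri([ray('top',a),ray('scene',b)]); print(k,W[k],e)
print('base FL',plane(ray('scene',(275.8,282.5)),0))
for z in (56,61): print(z,[plane(ray('top',T[k][0]),z) for k in('FL','FR')],[plane(ray('scene',T[k][1]),z) for k in('FL','FR')])
d=W['FL']-W['FR']; yaw=np.arctan2(-d[0],d[1]); print('yaw',np.degrees(yaw),np.linalg.norm(d))
R=np.array([[np.cos(yaw),-np.sin(yaw),0],[np.sin(yaw),np.cos(yaw),0],[0,0,1]])
C=(W['FL']+W['FR'])/2-R@[-123,0,0]; C[2]=0; print('C',C)
l=R.T@(W['lidFL']-C); print('lid FL local',l,'ang',np.arctan2(l[2]-63.5,119-l[0]))
for t in (.3,.4,.5,.6):
    p=np.array([119-229*np.cos(t)-5*np.sin(t),70,61+229*np.sin(t)+5*np.cos(t)]);print(t,C+R@p)
for p in [(-54.5,-85,113),(-97.5,-62,94),(-110,70,66)]: print(p,C+R@p)
E
```

```text
FL [426.99 238.77  59.05] [np.float64(0.12671026743336572), np.float64(0.12671026743340957)]
FR [459.7  -69.5   53.61] [np.float64(0.12075793194446838), np.float64(0.12075793194451767)]
lidFL [445.27 242.5  151.63] [np.float64(0.8139027619938873), np.float64(0.8139027619938118)]
base FL [432.36 237.45   0.  ]
56 [array([427.16, 239.13,  56.  ]), array([459.37, -69.43,  56.  ])] [array([430.51, 237.04,  56.  ]), array([457.  , -66.81,  56.  ])]
61 [array([426.76, 238.36,  61.  ]), array([458.85, -69.09,  61.  ])] [array([424.9 , 240.02,  61.  ]), array([451.17, -61.36,  61.  ])]
yaw 6.057106005112966 310.04348831528574
C [565.66  97.61   0.  ]
lid FL local [-104.43  156.78  151.63] ang 0.3756920973332233
0.3 [457.59 156.54 133.45]
0.4 [464.93 157.32 154.78]
0.5 [474.38 158.32 175.18]
0.6 [485.86 159.54 194.43]
(-54.5, -85, 113) [520.43   7.34 113.  ]
(-97.5, -62, 94) [475.25  25.67  94.  ]
(-110, 70, 66) [448.89 155.62  66.  ]
```

```bash
R='[[-1,33,-30,0,0],[-1,33,-30,0,0],[-1,33,-30,0,0],[-1,33,-30,0,0],[-1,33,-30,0,0]]'; python3 -m inch '[[-1,33,-30,0,0],[-1,33,-30,0,0],[-1,33,-30,0,0],[-1,33,-30,0,0],[-1,33,-30,0,0]]'; python3 -m inch '[[-1,33,-30,0,0],[-1,33,-30,0,0],[-1,33,-30,0,0],[-1,33,-30,0,0],[-1,33,-30,0,0]]'
```

```text
time: 0.6
ee_pos: [391.2, -451.0, 240.4]
orientation: [[0.908, 0.419, -0.0], [0.419, -0.908, 0.0], [-0.0, -0.0, -1.0]]
wrist_force: [1.9, -0.2, -1.2]
gripper_width: 0.619
grip_force: 0.0
time: 1.1
ee_pos: [478.1, -245.7, 240.5]
orientation: [[0.908, 0.419, -0.0], [0.419, -0.908, 0.0], [-0.0, -0.0, -1.0]]
wrist_force: [1.0, 0.3, 0.3]
gripper_width: 0.189
grip_force: 0.0
```

```bash
python3 -m inch '[[-1,0,0,0,-0.1243],[-1,0,0,0,-0.1243],[-1,0,0,0,-0.1243],[-1,0,0,0,-0.1243],[-1,0,0,0,-0.1243]]' >/dev/null; python3 -m inch '[[-1,0,0,0,-0.1243],[-1,0,0,0,-0.1243],[-1,0,0,0,-0.1243],[-1,0,0,0,-0.1243],[-1,0,0,0,-0.1243]]'; python3 -m inch '[[-1,41,3,0,0],[-1,41,3,0,0],[-1,41,3,0,0],[-1,41,3,0,0],[-1,41,3,0,0]]'
python3 - <<'E'
from h import *
s=arm.get_state(); im=imaging.get_image('wrist'); cv2.imwrite('pics/w1.png',im[:,:,::-1]); print(s['ee_pos'],s['orientation'])
E
```

```text
time: 2.1
ee_pos: [477.6, -247.4, 240.4]
orientation: [[-0.11, 0.994, -0.001], [0.994, 0.11, 0.0], [0.0, -0.001, -1.0]]
wrist_force: [0.8, 0.2, 0.6]
gripper_width: 0.005
grip_force: 0.0
time: 2.6
ee_pos: [470.8, -40.5, 240.5]
orientation: [[-0.104, 0.995, -0.0], [0.995, 0.104, -0.0], [-0.0, -0.0, -1.0]]
wrist_force: [0.3, 0.7, -0.3]
gripper_width: 0.005
grip_force: 0.0
[470.79 -40.55 240.53] [[-0.1   0.99 -0.  ]
 [ 0.99  0.1  -0.  ]
 [-0.   -0.   -1.  ]]
```

View pics/w1.png

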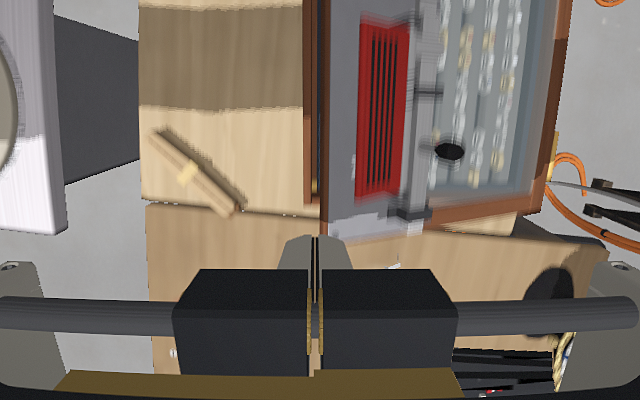

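The wrist view shows the red bar at (382,110), the black knob at (449,151), and the closed fingertips at (316,240). I'll move over the left part of the front rail and press down.

```bash
python3 -m inch '[[-1,40,2,0,0],[-1,40,2,0,0],[-1,40,2,0,0],[-1,40,1,0,0],[-1,37,1,0,0]]'; python3 -m inch '[[-1,0,0,20,0],[-1,0,0,15,0],[-1,0,0,8,0],[-1,0,0,8,0],[-1,0,0,8,0]]'; python3 -m inch '[[-1,0,0,8,0],[-1,0,0,8,0],[-1,0,0,8,0],[-1,0,0,8,0],[-1,0,0,8,0]]'
```

```text
time: 3.15
ee_pos: [458.2, 156.4, 240.5]
orientation: [[-0.105, 0.994, -0.0], [0.994, 0.105, 0.0], [0.0, -0.0, -1.0]]
wrist_force: [1.9, -0.7, 1.0]
gripper_width: 0.007
grip_force: 0.0
time: 3.65
ee_pos: [458.8, 154.5, 181.3]
orientation: [[-0.104, 0.995, 0.0], [0.995, 0.104, 0.0], [0.0, 0.0, -1.0]]
wrist_force: [0.4, -0.5, 0.0]
gripper_width: 0.005
grip_force: 0.0
time: 4.15
ee_pos: [458.5, 154.8, 141.0]
orientation: [[-0.105, 0.994, -0.0], [0.994, 0.105, -0.0], [0.0, -0.0, -1.0]]
wrist_force: [-1.4, -0.1, 2.3]
gripper_width: 0.007
grip_force: 0.9
```

```bash
python3 -m inch '[[-1,0,-2,9,0],[-1,0,-2,9,0],[-1,0,-2,9,0],[-1,0,-2,8,0],[-1,0,0,6,0]]'; python3 -m inch '[[-1,0,0,4,0],[-1,0,0,3,0],[-1,0,0,2,0],[-1,0,0,2,0],[-1,0,0,2,0]]'; python3 -m inch '[[-1,0,0,1,0],[-1,0,0,1,0],[-1,0,0,1,0],[-1,0,0,0,0],[-1,0,0,0,0]]'
```

```text
time: 4.65
ee_pos: [450.0, 154.0, 99.8]
orientation: [[-0.105, 0.994, -0.001], [0.994, 0.105, -0.0], [-0.0, -0.001, -1.0]]
wrist_force: [-0.3, -0.1, 1.2]
gripper_width: 0.004
grip_force: 0.8
time: 5.15
ee_pos: [450.6, 153.9, 88.0]
orientation: [[-0.105, 0.994, 0.0], [0.994, 0.105, -0.0], [-0.0, 0.0, -1.0]]
wrist_force: [-8.1, -1.7, 47.4]
gripper_width: 0.003
grip_force: 24.0
time: 5.65
ee_pos: [450.5, 153.9, 87.8]
orientation: [[-0.105, 0.994, 0.003], [0.994, 0.105, -0.001], [-0.001, 0.003, -1.0]]
wrist_force: [-11.1, -2.9, 60.3]
gripper_width: 0.004
grip_force: 30.0
```

```bash
python3 -m inch '[[-1,0,0,-4,0],[-1,0,0,-10,0],[-1,0,0,-45,0],[-1,-20,5,-45,0],[-1,-30,10,-46,0]]'; python3 -m inch '[[-0.4,-20,10,0,0],[-0.4,-10,0,0,0],[-0.4,0,0,0,0],[-0.4,0,0,0,0],[-0.4,0,0,0,0]]'
cat > look.py <<'E'
import sys
from h import *
s=arm.get_state(); im=imaging.get_image('wrist'); k=sys.argv[1]
cv2.imwrite(f'pics/{k}.png',im[:,:,::-1]); np.savez(f'{k}.npz',ee_pos=s['ee_pos'],orientation=s['orientation'])
print(s['time'],s['ee_pos'],s['wrist_force'],s['gripper_width'])
E
python3 look.py w2
python3 -m inch '[[-0.4,-20,0,0,0],[-0.4,-30,0,0,0],[-0.4,-10,0,0,0],[-0.4,0,0,0,0],[-0.4,0,0,0,0]]'
python3 look.py w3
python3 -c "
import cv2,numpy as np
a=[cv2.imread(f'pics/{k}.png')[:300,200:600] for k in('w2','w3')]
cv2.imwrite('pics/w23.png',np.hstack(a))"
```

```text
time: 6.15
ee_pos: [469.0, 109.5, 232.0]
orientation: [[-0.108, 0.994, -0.0], [0.994, 0.108, 0.001], [0.001, -0.0, -1.0]]
wrist_force: [1.4, 0.8, -0.3]
gripper_width: 0.004
grip_force: 0.0
time: 6.65
ee_pos: [481.6, 81.1, 229.0]
orientation: [[-0.107, 0.994, -0.002], [0.994, 0.107, 0.0], [0.0, -0.002, -1.0]]
wrist_force: [-0.6, -0.0, 0.0]
gripper_width: 0.298
grip_force: 0.0
6.65 [481.58  81.12 229.03] [-0.62 -0.02  0.03] 0.2981437048052234
time: 7.2
ee_pos: [488.6, 21.6, 229.7]
orientation: [[-0.106, 0.994, -0.0], [0.994, 0.106, 0.001], [0.001, -0.0, -1.0]]
wrist_force: [-0.6, 0.5, -0.5]
gripper_width: 0.299
grip_force: 0.0
7.2 [488.62  21.55 229.7 ] [-0.58  0.5  -0.51] 0.29870402801057727
```

View pics/w23.png

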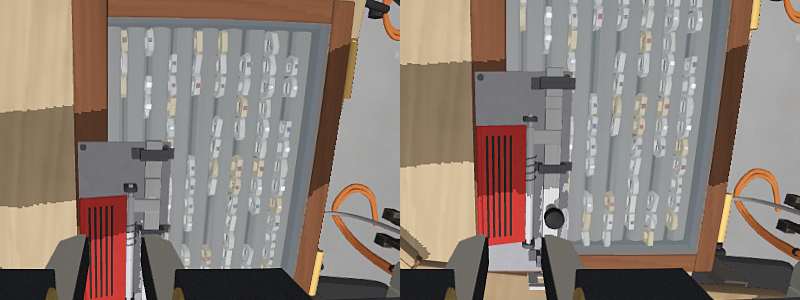

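The lid is shut and level. In w3 the knob top is at about (353,217). The bar's left-end corners are at (276,125) and (327,124) in w3, and at (280,198) and (328,195) in w2.

```bash
python3 -m inch '[[-0.4,-20,0,0,0],[-0.4,-13,0,0,0],[-0.4,0,0,0,0],[-0.4,0,0,0,0],[-0.4,0,0,0,0]]'
python3 look.py w4
python3 - <<'E'
from h import *
S={k:np.load(f'{k}.npz') for k in('w2','w3','w4')}
K={}
for k in('w3','w4'):
    im=cv2.imread(f'pics/{k}.png'); m=(im.max(2)<45).astype(np.uint8); m[:, :325]=0;m[:,400:]=0; m[260:]=0
    n,l,st,c=cv2.connectedComponentsWithStats(m)
    for i in range(1,n):
        if 150<st[i,4]<1500: print(k,st[i],c[i]); 
    def redc(p):
        r=red(im[:,:,::-1]); ys,xs=np.nonzero(r[:235]); return ys.min(),xs[ys<ys.min()+4].min(),xs[ys<ys.min()+4].max()
    print('red',k,redc(0))
def rel(X,yaw=np.radians(6.06),C=np.array([565.7,97.6,0])):
    c,s=np.cos(yaw),np.sin(yaw); return np.array([[c,s,0],[-s,c,0],[0,0,1]])@(X-C)
for a,b in [((280,198),(276,125)),((328,195),(327,124)),((279,142),(275,71))]:
    x,e=tri([ray('wrist',a,S['w2']),ray('wrist',b,S['w3'])]); print(x,rel(x),e[0])
x=plane(ray('wrist',(353,217),S['w3']),113);print('knob plane',x,rel(x))
a=cv2.imread('pics/w4.png')[60:330,200:460]; cv2.imwrite('pics/w4c.png',cv2.resize(a,None,fx=2,fy=2))
E
```

```text
time: 7.75
ee_pos: [492.2, -11.6, 229.8]
orientation: [[-0.106, 0.994, 0.0], [0.994, 0.106, 0.0], [0.0, 0.0, -1.0]]
wrist_force: [-1.0, 0.4, 1.0]
gripper_width: 0.3
grip_force: 0.0
7.75 [492.19 -11.58 229.85] [-1.    0.43  0.96] 0.30032979163728524
red w3 (np.int64(125), np.int64(275), np.int64(325))
w4 [345 169  21  21 342] [354.76 178.69]
red w4 (np.int64(83), np.int64(274), np.int64(326))
[453.3   77.02 100.58] [-113.95   -8.6   100.58] 0.4033868140613196
[493.6   81.51  91.45] [-73.4   -8.39  91.45] 0.26403301125045764
[445.95 119.72  71.63] [-116.75   34.64   71.63] 0.5149165756578096
knob plane [522.02  11.37 113.  ] [-52.54 -81.13 113.  ]
```

View pics/w4c.png

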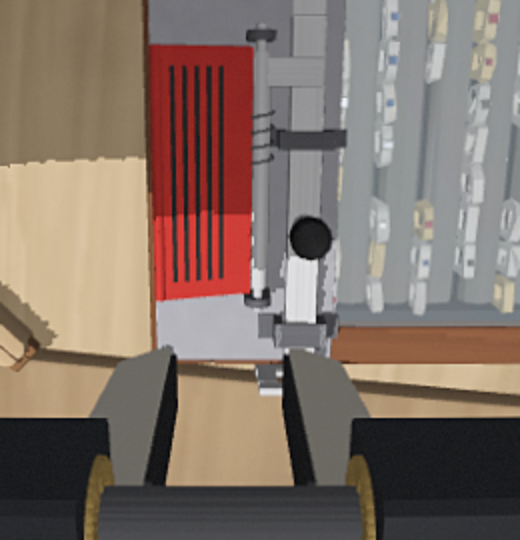

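```bash
python3 - <<'E'
from h import *
S={k:np.load(f'{k}.npz') for k in('w2','w3','w4')}
im=cv2.imread('pics/w3.png')[195:240,335:375]; g=im.max(2); ys,xs=np.nonzero(g<70); print('w3 knob',xs.min()+335,xs.max()+335,ys.min()+195,ys.max()+195)
for v in (216,217,218):
  print(tri([ray('wrist',(354.8,178.7),S['w4']),ray('wrist',(353,v),S['w3'])]))
print(plane(ray('wrist',(354.8,178.7),S['w4']),113),plane(ray('wrist',(353,217),S['w3']),113))
s=S['w4'];R=s['orientation'];
for p in [(522,9.5),(521,10.5)]: print('knob in tool',R.T@(np.array([*p,113])-s['ee_pos']))
for n,uv in [('a',(275,83)),('b',(326,83)),('c',(278,209)),('d',(325,206))]:
    for z in(90,94,100): x=plane(ray('wrist',uv,s),z); print(n,z,x,R.T@(x-s['ee_pos']))
E
```

```text
w3 knob 342 363 207 239
(array([525.36,   5.61,  92.71]), [np.float64(0.28252635102715357), np.float64(0.2825263510269037)])
(array([524.28,   7.2 , 100.29]), [np.float64(0.2605927178632452), np.float64(0.26059271786298155)])
(array([523.25,   8.7 , 107.5 ]), [np.float64(0.23975466189403818), np.float64(0.23975466189386238)])
[522.69   9.87 113.  ] [522.02  11.37 113.  ]
knob in tool [ 17.77  31.86 116.86]
knob in tool [ 18.87  30.97 116.86]
a 90 [451.94  76.    90.  ] [ 91.29 -30.79 139.88]
a 94 [452.4   75.84  94.  ] [ 91.08 -30.35 135.88]
a 100 [453.08  75.6  100.  ] [ 90.77 -29.69 129.88]
b 90 [492.49  80.27  90.  ] [ 91.25   9.99 139.89]
b 94 [492.38  80.05  94.  ] [ 91.05   9.86 135.89]
b 100 [492.22  79.72 100.  ] [ 90.74   9.66 129.89]
c 90 [462.76 -29.08  90.  ] [-14.35 -31.12 139.84]
c 94 [463.07 -27.76  94.  ] [-13.07 -30.68 135.84]
c 100 [463.53 -25.79 100.  ] [-11.15 -30.01 129.84]
d 90 [503.46 -21.95  90.  ] [-11.56  10.1  139.85]
d 94 [503.2  -20.73  94.  ] [-10.32   9.97 135.85]
d 100 [502.8  -18.91 100.  ] [ -8.46   9.76 129.85]
```

Knob is at tool offset (18,31) and the bar's middle is about y=-11, so I'll shift (+44,+9) and descend above the bar.

```bash
python3 -m inch '[[-0.4,22,4,0,0],[-0.4,22,5,0,0],[-0.4,0,0,30,0],[-0.4,0,0,35,0],[-0.4,0,0,30,0]]'; python3 -m inch '[[-0.4,0,0,5,0],[-0.4,0,0,4,0],[-0.4,0,0,0,0],[-0.4,0,0,0,0],[-0.4,0,0,0,0]]'; python3 look.py w5; python3 -c "
import cv2
a=cv2.imread('pics/w5.png')[60:330,200:460]; cv2.imwrite('pics/w5c.png',cv2.resize(a,None,fx=2,fy=2))"
```

```text
time: 8.3
ee_pos: [496.5, 33.1, 133.8]
orientation: [[-0.106, 0.994, 0.001], [0.994, 0.106, 0.001], [0.0, 0.001, -1.0]]
wrist_force: [-0.1, -0.5, 0.3]
gripper_width: 0.301
grip_force: 0.0
time: 8.8
ee_pos: [497.2, 32.2, 126.9]
orientation: [[-0.105, 0.995, 0.002], [0.995, 0.105, 0.0], [-0.0, 0.002, -1.0]]
wrist_force: [-0.7, 0.2, 0.7]
gripper_width: 0.298
grip_force: 0.0
8.8 [497.16  32.22 126.9 ] [-0.69  0.24  0.75] 0.2976483114775158
```

View pics/w5c.png

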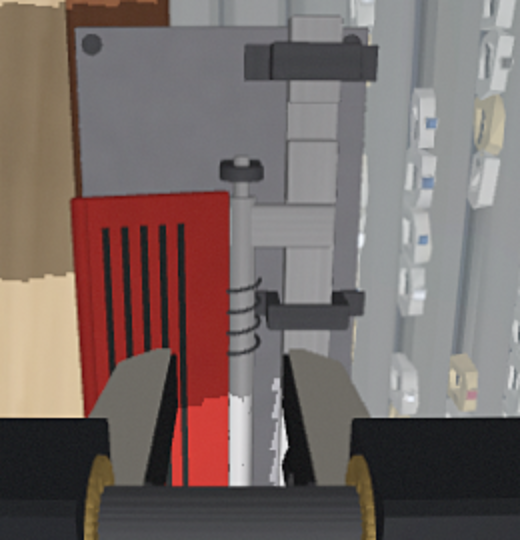

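The left fingertip is over the red bar and the right one over the bolt bar, just right of the middle saddle at (315,310). I'll press down.

```bash
python3 -m inch '[[-0.4,0,0,4,0],[-0.4,0,0,4,0],[-0.4,0,0,3,0],[-0.4,0,0,2,0],[-0.4,0,0,0,0]]'; python3 -m inch '[[-0.4,0,0,2,0],[-0.4,0,0,1.5,0],[-0.4,0,0,1,0],[-0.4,0,0,0,0],[-0.4,0,0,0,0]]'
```

```text
time: 9.35
ee_pos: [495.8, 32.0, 112.4]
orientation: [[-0.105, 0.994, -0.002], [0.994, 0.105, -0.001], [-0.0, -0.002, -1.0]]
wrist_force: [-2.5, -0.7, 4.8]
gripper_width: 0.305
grip_force: 2.3
time: 9.85
ee_pos: [495.7, 32.0, 108.7]
orientation: [[-0.105, 0.994, -0.001], [0.994, 0.105, -0.001], [-0.001, -0.001, -1.0]]
wrist_force: [-5.5, -0.3, 13.3]
gripper_width: 0.303
grip_force: 6.6
```

```bash
python3 -m inch '[[-0.4,-4,0,0,0],[-0.4,-4,0,0,0],[-0.4,-4,0,0,0],[-0.4,-4,0,0,0],[-0.4,-4,0,0,0]]'; python3 -m inch '[[-0.4,-4,0,0,0],[-0.4,-4,0,0,0],[-0.4,-3,0,0,0],[-0.4,-2,0,0,0],[-0.4,0,0,0,0]]'
```

```text
time: 10.35
ee_pos: [499.6, 14.7, 108.9]
orientation: [[-0.107, 0.994, 0.003], [0.994, 0.107, 0.003], [0.003, 0.003, -1.0]]
wrist_force: [-2.3, 7.6, 7.7]
gripper_width: 0.297
grip_force: 4.9
time: 10.85
ee_pos: [501.0, 1.2, 108.9]
orientation: [[-0.106, 0.994, 0.003], [0.994, 0.106, 0.002], [0.002, 0.003, -1.0]]
wrist_force: [-1.7, 5.4, 8.0]
gripper_width: 0.298
grip_force: 4.2
```

```bash
python3 -m inch '[[-0.4,-2,0,0,0],[-0.4,-2,0,0,0],[-0.4,-2,0,0,0],[-0.4,0,0,0,0],[-0.4,0,0,0,0]]'; python3 -m inch '[[-0.4,-1,0,0,0],[-0.4,-1,0,0,0],[-0.4,-1,0,0,0],[-0.4,0,0,0,0],[-0.4,0,0,0,0]]'
```

```text
time: 11.35
ee_pos: [501.6, -4.7, 108.9]
orientation: [[-0.106, 0.994, 0.002], [0.994, 0.106, 0.002], [0.002, 0.003, -1.0]]
wrist_force: [-1.0, 6.3, 7.3]
gripper_width: 0.301
grip_force: 4.2
time: 11.85
ee_pos: [501.9, -6.3, 108.9]
orientation: [[-0.108, 0.994, 0.003], [0.994, 0.108, 0.004], [0.003, 0.003, -1.0]]
wrist_force: [-2.1, 11.2, 8.1]
gripper_width: 0.298
grip_force: 6.8
```

Lateral force is rising, so the end stop is near; I'll go a bit more to confirm.

```bash
python3 -m inch '[[-0.4,-1,0,0,0],[-0.4,-1,0,0,0],[-0.4,0,0,0,0],[-0.4,0,0,0,0],[-0.4,0,0,0,0]]'
```

```text
time: 12.35
ee_pos: [501.9, -6.5, 108.9]
orientation: [[-0.11, 0.994, 0.003], [0.994, 0.11, 0.005], [0.005, 0.003, -1.0]]
wrist_force: [-3.7, 17.0, 8.4]
gripper_width: 0.297
grip_force: 9.7
```

```bash
python3 -m inch '[[-0.4,1,0,0,0],[-0.4,1,0,0,0],[-0.4,0,0,-4,0],[-0.4,0,0,-5,0],[-0.4,0,0,-6,0]]'; python3 -m inch '[[-0.4,0,0,-30,0],[-0.4,0,0,-45,0],[-0.4,0,0,-25,0],[-0.4,0,0,0,0],[-0.4,0,0,0,0]]'; python3 look.py w6;  python3 -m inch '[[-0.4,-20,0,0,0],[-0.4,-20,0,0,0],[-0.4,-10,0,0,0],[-0.4,0,0,0,0],[-0.4,0,0,0,0]]'; python3 look.py w7; python3 - <<'E'
from h import *
s=np.load('w7.npz'); im=cv2.imread('pics/w7.png'); m=(im.max(2)<45).astype(np.uint8); m[:, :325]=0;m[:,400:]=0; m[260:]=0
n,l,st,c=cv2.connectedComponentsWithStats(m)
for i in range(1,n):
    if 150<st[i,4]<1500: x=plane(ray('wrist',c[i],s),113); print(st[i],c[i],x,'travel',(x-np.array([522.69,9.87,113]))@np.array([.1055,-.9944,0]))
r=red(im[:,:,::-1])[:240]; ys,xs=np.nonzero(r); y0=ys.min(); t=xs[ys<y0+4]; print('red top',y0,t.min(),t.max())
for n,u in(('f',t.min()),('b',t.max())): print(n,[(s['orientation'].T@(plane(ray('wrist',(u,y0),s),z)-s['ee_pos']))[:2] for z in(88,100)])
a=im[20:300,200:460]; cv2.imwrite('pics/w7c.png',cv2.resize(a,None,fx=2,fy=2))
E
```

```text
time: 12.85
ee_pos: [501.1, -6.6, 123.0]
orientation: [[-0.108, 0.994, 0.0], [0.994, 0.108, 0.003], [0.003, 0.001, -1.0]]
wrist_force: [-1.6, 9.2, -7.3]
gripper_width: 0.301
grip_force: 4.8
time: 13.35
ee_pos: [501.3, -9.8, 223.5]
orientation: [[-0.104, 0.995, 0.002], [0.995, 0.104, -0.0], [-0.0, 0.002, -1.0]]
wrist_force: [-0.8, 0.8, -0.5]
gripper_width: 0.303
grip_force: 0.0
13.35 [501.28  -9.79 223.51] [-0.83  0.78 -0.46] 0.30256150103174856
time: 13.9
ee_pos: [506.0, -58.6, 222.7]
orientation: [[-0.105, 0.994, -0.001], [0.994, 0.105, 0.001], [0.001, -0.001, -1.0]]
wrist_force: [-1.0, -0.4, 0.1]
gripper_width: 0.3
grip_force: 0.0
13.9 [505.99 -58.64 222.71] [-0.97 -0.43  0.1 ] 0.3004662621465503
[335 146  22  22 372] [345.49 156.52] [526.03 -19.51 113.  ] travel 29.567705996064955
red top 13 259 314
f [array([142.34, -41.18]), array([139.51, -39.39])]
b [array([142.12,   0.36]), array([139.31,   0.37])]
```

View pics/w7c.png

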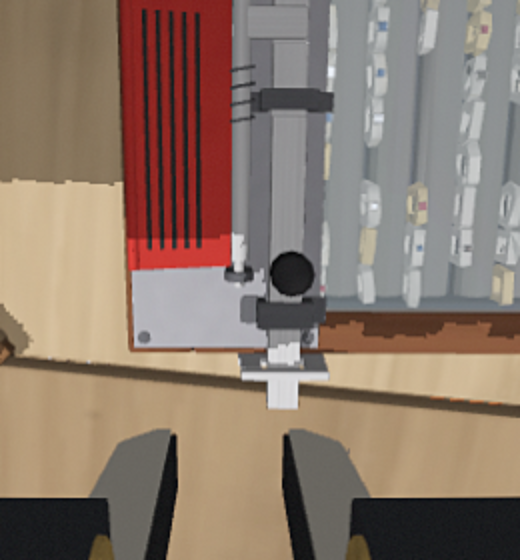

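The bolt shows through the keeper at (283,370) in the crop, and the knob has travelled about 29 mm. I'll check the catch's height by triangulating its left-end corners.

```bash
python3 - <<'E'
from h import *
P={}
for k in('w6','w7'):
    im=cv2.imread(f'pics/{k}.png'); r=red(im[:,:,::-1])[:240]; ys,xs=np.nonzero(r); y0=ys.min(); t=xs[ys<y0+5]; P[k]=[(t.min(),ys[xs<t.min()+4].min()),(t.max(),ys[xs>t.max()-4].min())]
print(P)
S={k:np.load(f'{k}.npz') for k in P}
for i in (0,1): print(tri([ray('wrist',P[k][i],S[k]) for k in P]))
E
```

```text
{'w6': [(np.int64(259), np.int64(62)), (np.int64(259), np.int64(62))], 'w7': [(np.int64(259), np.int64(13)), (np.int64(315), np.int64(16))]}
(array([431.38, 101.76, -17.53]), [np.float64(0.2567886648635199), np.float64(0.256788664863577)])
(array([481.91,  66.9 , 212.26]), [np.float64(19.099610118095494), np.float64(19.09961011809545)])
```

```bash
python3 - <<'E'
from h import *
P={}
for k in('w2','w3','w4','w6','w7'):
    im=cv2.imread(f'pics/{k}.png'); r=red(im[:,:,::-1]).astype(np.uint8); r[240:]=0
    r=cv2.morphologyEx(r,cv2.MORPH_CLOSE,np.ones((9,9)))
    n,l,st,c=cv2.connectedComponentsWithStats(r); i=1+st[1:,4].argmax(); r=l==i
    y0=st[i,1]; f=[np.nonzero(r[y0+d])[0] for d in (8,12,16)]
    g=cv2.findNonZero(r.astype(np.uint8))[:,0]; 
    P[k]=[tuple(map(int,g[(g@[1,1]).argmin()])),tuple(map(int,g[(g@[-1,1]).argmin()]))]
print(P)
S={k:np.load(f'{k}.npz') for k in P}
for ks in (('w2','w3'),('w2','w4'),('w6','w7')):
  for i in (0,1): print(ks,tri([ray('wrist',P[k][i],S[k]) for k in ks]))
E
```

```text
{'w2': [(279, 199), (326, 196)], 'w3': [(276, 126), (325, 125)], 'w4': [(274, 83), (326, 84)], 'w6': [(260, 82), (313, 84)], 'w7': [(260, 13), (314, 16)]}
('w2', 'w3') (array([452.97,  76.2 , 100.84]), [np.float64(0.013751428439372038), np.float64(0.013751428439440161)])
('w2', 'w3') (array([492.01,  80.55,  91.85]), [np.float64(0.22176643727973228), np.float64(0.22176643727984097)])
('w2', 'w4') (array([452.5 ,  75.6 ,  98.95]), [np.float64(0.3101076214654871), np.float64(0.3101076214653658)])
('w2', 'w4') (array([492.55,  79.59,  88.21]), [np.float64(0.08467149901714047), np.float64(0.08467149901717415)])
('w6', 'w7') (array([451.73,  76.89,  96.34]), [np.float64(0.41515065664391615), np.float64(0.41515065664384543)])
('w6', 'w7') (array([491.68,  79.69,  92.48]), [np.float64(0.04096814778600506), np.float64(0.04096814778609699)])
```

Stereo at this distance is too noisy to confirm the catch, so I'll look again from closer up.

```bash
python3 -m inch '[[-0.4,25,0,-0,0],[-0.4,25,-10,20,0],[-0.4,0,-10,30,0],[-0.4,0,0,25,0],[-0.4,0,0,0,0]]'; python3 look.py w8;  python3 -m inch '[[-0.4,20,0,0,0],[-0.4,25,0,0,0],[-0.4,0,0,0,0],[-0.4,0,0,0,0],[-0.4,0,0,0,0]]' >/dev/null; python3 look.py w9; python3 - <<'E'
from h import *
P={}
for k in('w8','w9'):
    im=cv2.imread(f'pics/{k}.png'); r=red(im[:,:,::-1]).astype(np.uint8); r[230:]=0
    r=cv2.morphologyEx(r,cv2.MORPH_CLOSE,np.ones((9,9)))
    n,l,st,c=cv2.connectedComponentsWithStats(r); i=1+st[1:,4].argmax(); g=cv2.findNonZero((l==i).astype(np.uint8))[:,0]
    P[k]=[tuple(map(int,g[(g@[1,1]).argmin()])),tuple(map(int,g[(g@[-1,1]).argmin()]))]
print(P); S={k:np.load(f'{k}.npz') for k in P}
for i in (0,1): print(tri([ray('wrist',P[k][i],S[k]) for k in P]))
cv2.imwrite('pics/w89.png',np.hstack([cv2.imread(f'pics/{k}.png')[:300,150:550] for k in P]))
E
```

```text
time: 14.45
ee_pos: [479.4, -10.5, 146.2]
orientation: [[-0.107, 0.994, -0.004], [0.994, 0.107, 0.0], [0.001, -0.004, -1.0]]
wrist_force: [0.2, 0.2, 1.0]
gripper_width: 0.301
grip_force: 0.0
14.45 [479.39 -10.51 146.23] [0.24 0.16 0.98] 0.3013941720775497
15.0 [476.77  32.49 148.97] [ 0.25 -0.37 -0.2 ] 0.30120139532006435
{'w8': [(283, 78), (353, 80)], 'w9': [(280, 157), (346, 154)]}
(array([453.36,  76.24, 100.28]), [np.float64(0.23108132255194982), np.float64(0.23108132255211636)])
(array([491.98,  80.17,  87.86]), [np.float64(0.1458154907668566), np.float64(0.14581549076675976)])
```

View pics/w89.png

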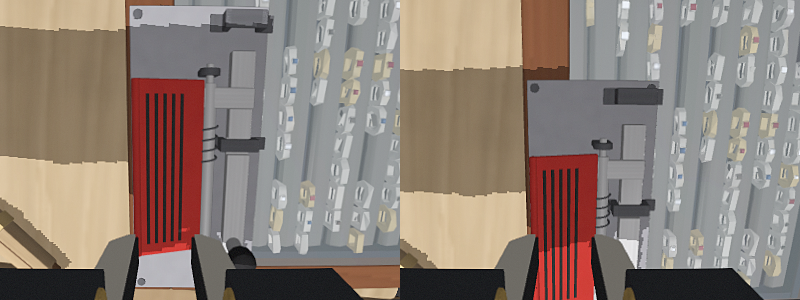

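The bar's front corner is at 100.3 mm and its back corner at 87.9 mm, so the catch is fully up and the bolt is locked. I'll raise the tool clear and hand in.

```bash
python3 -m inch '[[-0.4,0,0,-20,0],[-0.4,0,0,-40,0],[-0.4,0,0,-30,0],[-0.4,0,0,0,0],[-0.4,0,0,0,0]]'; python3 -c "
from bench import arm
print(arm.finish_job())"
```

```text
time: 15.55
ee_pos: [476.6, 32.2, 238.8]
orientation: [[-0.103, 0.995, 0.001], [0.995, 0.103, -0.0], [-0.001, 0.001, -1.0]]
wrist_force: [-0.2, 0.1, -1.1]
gripper_width: 0.296
grip_force: 0.0
the job is handed in; nothing more can be done
None
```

The job is handed in after about 15.6 s: the lid is fully shut, the bolt is home through its keeper (about 29 mm of travel), and the catch has sprung back up and locked it.

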